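# Stow the crate and hang its keeper bar

### The job

Roll the grey crate gently along the roller track until it sits fully home against the end stop of its bay, pushing it and never lifting it. Then hang the long keeper bar by its eye on the post, with its tail lying flat in the fork across the track behind the crate, so that the crate cannot roll back. Leave the short spare bar, the bottle, the jars, the tin, the ramekin and the funnel where they stand.

Things in the scene. Friction and masses are not known exactly. Their poses are not given: they have to be found in the camera images.
- track: fixed roller track 460 long (x), 162 wide (y). Origin on the shelf under its centre; x is the push direction, away from the robot into the bay, y to the robot's left, z up. 16 free rollers across it, tops at z 40, together resisting about 1 N. Side rails at y +-67 to +-81, tops at z 62. End stop wall: inner face at x 220, top at z 100. Robot-side end (x -230) open
- crate: closed grey plastic crate with lid flap, 160 long (x), 128 wide (y), 90 high, 0.5 to 1 kg. Origin at the centre of its underside, axes along the track's. Stands on the rollers (track z 40), 3 play to each rail. Push its flat -x face, 80 behind the origin. Home, touching the end stop: origin at track x 140, back face at x 60
- post_seat (a point): on the track's right (-y) rail at track (28, -80, 70): centre of the shoulder (top of a round boss of 32 diameter) on which the keeper's eye rests. From it a steel post of 12 diameter rises 35, its top 8 tapered to 5. Axes as the track's
- fork_seat (a point): on the track's left (+y) rail at track (28, 80, 70): centre of the flat ledge, 60 (x) by 26 (y), on which the keeper's tail rests. Two splayed rods of 8 diameter rise from it to track z 104, one to each side in x: 40 clear between them at the ledge, 58 at the top. Axes as the track's
- keeper: the long keeper bar: steel, 196 (x) by 32 (y) by 8 thick, 0.15 to 0.3 kg, flat on the shelf at any yaw. Origin at the centre of its underside, its balance point. In its middle a grip lug stands up, 14 (x) by 30 (y), top at z 50. Eye at the +x end, plain tail at -x. Hung: underside at track z 70, its x axis along the track's -y, clear of the home crate by 16
- keeper_eye (a point): centre of the keeper's eye, a through hole of 20 diameter, on the underside, at keeper (80, 0, 0)
- keeper_tail (a point): point on the keeper's underside near its plain end, at keeper (-80, 0, 0); it belongs over fork_seat
- keeper_grip (a point): where to grip the keeper's lug, at keeper (0, 0, 36); fingers close along the keeper's x on 14 mm
- spare: bystander: the short spare bar, same make but only 136 long, eye at x = +50, same lug (top at 50). Too short for this track. Origin at the centre of its underside; lies flat at any yaw. It and the keeper swap places at random
- dulce_jar: bystander: dulce de leche glass jar, 72 diameter, 110 high, standing left of the track. Origin under its centre
- spice_jar: bystander: spice jar with black twist cap, 42 diameter, 90 high, standing right of the track near the post. Origin under its centre
- ramekin: bystander: white ceramic ramekin, 76 diameter, 45 high. Origin under its centre
- funnel: bystander: white plastic funnel standing mouth down, 90 diameter, 100 high. Origin under its centre
- tin: bystander: food tin, 74 diameter, 100 high. Origin under its centre
- oil_bottle: bystander: tall glass oil bottle, 60 diameter, 240 high, standing to the right of the track near its robot-side end, between the bars and the track; easily knocked over. Origin under its centre
Mind the look-alikes: they are no part of the job. What is shaped like the crate but blue or orange is not meant.

How it is judged (in metres and radians):
On the way, in this order (a step that is already met when the one before it is completed fails the run):
1. the crate has been rolled home against the end stop and rests there (x of crate in the frame of track above 0.132 m and linear speed of crate below 0.02 m/s), for 0.2 s.
2. the keeper hangs by its eye on the post with its tail in the fork (x of keeper_eye in the frame of post_seat between -0.007 and 0.007 m and y of keeper_eye in the frame of post_seat between -0.007 and 0.007 m and z of keeper_eye in the frame of post_seat between -0.004 and 0.006 m and x of keeper_tail in the frame of fork_seat between -0.012 and 0.012 m and z of keeper_tail in the frame of fork_seat between -0.004 and 0.006 m and angle between keeper's own z axis and vertical below 0.08 rad and linear speed of keeper below 0.02 m/s), for 0.2 s.
At the end, for the whole second after the job is handed in: The crate rests within 8 mm of its end stop; the keeper rests with the post through its eye (within 7 mm of the seat, underside within 6 mm of the shoulder), its tail between the fork's rods and on the ledge (within 12 mm along the track, 6 mm in height), level within 0.08 rad; both at rest (all of step 1 and all of step 2); the robot touches nothing.
It fails at once if the crate is slammed: it moves faster than 0.35 m/s (linear speed of crate above 0.35 m/s).
It fails at once if the crate is lifted off the rollers by more than 12 mm or tipped by more than 0.15 rad (z of crate in the frame of track above 0.052 m or angle between crate's own z axis and vertical above 0.15 rad).
It fails at once if a bystander is shifted by more than 30 mm or tipped (distance of any of spare, dulce_jar, spice_jar, ramekin, funnel, tin, oil_bottle from where it was at the start of the episode above 0.03 m or angle between any of spare, dulce_jar, spice_jar, ramekin, funnel, tin, oil_bottle's own z axis and vertical above 0.4 rad).
It also fails if it takes over 72 s, if anything falls off the work surface, if the arm or the gripper's body presses on something with over 40 N, if the wrist force passes 120 N, or if a joint passes its speed limit or range.

### The arm

A 6-joint arm with a two-finger parallel gripper is mounted at the origin on the work surface. World frame = base frame: x ahead of the robot, y to its left, z up, the work surface at z = 0. Lengths are in mm, angles in rad, forces in N, time in s.
With the tool pointing down it reaches from about 325 to 875 mm from the base axis. Payload 4.4 kg.
Tool frame: the origin (TCP) lies at the very end of the fingers, on their centre line; the grasp point (between the pads) lies 19 mm behind it; z points along the fingers, y is the direction in which the jaws open and shut (so a half turn about z gives the same grasp; the last joint's range is limited). The gripper opens to 85 mm and grips with 20 to 120 N. Pads are 22 mm wide; open, the fingers measure 114 mm over their backs; the gripper's body (76 mm by 85 mm) begins 54 mm behind the grasp point. The pads swing forward as they close: fully open they stand 13 mm farther back than shut.
Start: joints at [0.993, 0.207, 1.542, -0, 1.393, -0.15], TCP at [238.56, 523.179, 231.282] pointing down, gripper open.
Joint ranges: [-2.73, 2.73], [-0.86, 2.22], [0.23, 2.46], [-1.11, 4.25], [0.08, 2.63], [-2.82, 2.82]. Speed limits (rad/s): [2.79, 2.79, 3.14, 3.14, 3.14, 3.14].

### API

Orientations are given as [roll, pitch, yaw] about the fixed x, y, z axes, in that order (R = Rz(yaw) Ry(pitch) Rx(roll)).
In Python, from workcell import r, capture, camera_info, find_in gives the robot as it stands.
- The arm moves only by the tool drive_tool, never from a script. Its argument "commands" is a list of rows, each an object of numbers: "grip": the closure in counts, from 0 (fully open) to 255 (shut); "x", "y", "z": the shift along the tool's x, y, z in m; "roll": the turn about the tool's z in rad. A call has exactly 8 rows; each row is the pose to reach, as a shift and turn from the pose measured when the call began, along the tool's axes at that moment; what a row does not reach only later rows make up. A row lasts 1/8 s, in which the tool goes at most 62.5 mm and 10.7 degrees, less where a joint would pass 70% of its speed; a pose out of reach is approached as far as the arm can. A call with a gripper value outside its range is refused whole. The fingers move at their own pace and stop on an object; "force" is the grip in N (left out, the last holds). Time passes only in rows, so rows that repeat a pose let the fingers close, or fill a call up. It gives the time, the measured TCP pose, the force and the opening at its end, in the units of the state.
- r.get_obs(): the state, without advancing time (a new reading comes with each control period).
- capture(name): name is "scene" or "top"; returns the picture (400x640x3 uint8, red, green, blue); there is no depth.
- camera_info(name): a dict with "vertical_fov" (degrees; the focal length in pixels is half the picture's height over the tangent of half this angle, whatever the lens; pixels are square), "cx", "cy" (the principal point, pixels), "view" (4x4, takes a point from world to camera coordinates). Camera axes: x right, y up, looking along -z (the intrinsics and any distortion apply to the point x, -y, -z); pixel columns grow to the right and rows downward; lengths in mm; the calibration is good to about 2 mm. A picture is of the moment at which its call begins. camera_info takes no time and is no camera call.
- r.finish_job(): hands the job in, once; it reports no verdict.
Trained networks look in the newest picture that a camera, given by its name, has taken for a name from the list of things; names that differ only in an ending like _2 or _b are one class to them, and where a whole thing is asked for, a point or a joint stands for the part that bears it (a point fixed in the world has none). Each returns a list of dicts, best first, with "score" (0 to 1); they miss things now and then, are a little off and sometimes report something else, mostly with a low value. They report only what shows in the picture. A call takes as long as a camera call. They do not tell look-alikes from the thing itself.
- find_in(query, camera): "position" ([x, y, z] in mm, in world coordinates, good to about 4 mm: the middle of the surface that is visible of it).
The state is a dict: "time": time; "joint_positions": joint angles; "qvel": joint speeds; "joint_efforts": joint torques, N m; "position": TCP position; "tool_rot": TCP orientation; "force": force on the tool from outside, world axes, zero at the start; "torque": the same for the moment, N m; "width": opening from 0.0 (shut) to 1.0 (fully open).
Only numpy, scipy, OpenCV 4.12 (cv2) and the standard library are available. Lean on these libraries where they do the work, as an engineer would, in place of code of your own. Each camera call takes 0.05 s, during which the arm holds its last target. There are 200 camera calls.

## Working session

There is one attempt and no reset: what is moved stays moved. The work goes in short steps, Python scripts to look and compute and a tool call to move; the robot and the scene stay as the last step left them, time stands still between calls to the robot, and variables do not carry over. Pictures are saved under pics/ and viewed, about 8 in all and at most 12, crops included, and the job is handed in when it is done.

Besides the shell and the picture viewer there is one more tool, called as name(argument=value, ...) on one line, values as JSON. drive_tool: Moves the arm, as the interface text tells. Its arguments: {"type":"object","properties":{"commands":{"type":"array"},"force":{"type":"number"}},"required":["commands"]}

```bash
ls; mkdir -p pics
python3 - <<'E'
from workcell import r,capture,camera_info,find_in
import cv2,json
for n in("scene","top"):
    im=capture(n); cv2.imwrite(f"pics/{n}0.png",im[:,:,::-1])
    ci=camera_info(n); print(n,{k:(v if k!='view' else [[round(float(x),4) for x in w] for w in v]) for k,v in ci.items()})
    for q in("track","crate","keeper","spare","post_seat","fork_seat","keeper_eye","keeper_tail","keeper_grip","oil_bottle","spice_jar","dulce_jar","ramekin","funnel","tin"):
        try: print(q,[([round(float(x)) for x in d['position']],round(d['score'],2)) for d in find_in(q,n)][:4])
        except Exception as e: print(q,e)
o=r.get_obs(); print(o)
E
```

```text
pics
scene {'vertical_fov': 44.99942138757844, 'cx': 310.933711402308, 'cy': 203.4478784340486, 'view': [[-0.4931, 0.8698, 0.0166, 234.8058], [-0.7126, -0.4148, 0.5657, 312.7956], [0.4989, 0.2671, 0.8244, -1884.7581], [0.0, 0.0, 0.0, 1.0]]}
track [([686, 243, 38], 0.74)]
crate [([544, 254, 132], 0.9), ([190, 301, 95], 0.64), ([528, -395, 6], 0.49), ([661, -311, 26], 0.3)]
keeper [([541, -172, 8], 0.69)]
spare [([531, -394, 4], 0.68), ([540, -170, 9], 0.57), ([446, 116, 134], 0.35)]
post_seat [([683, 248, 40], 0.76)]
fork_seat [([687, 245, 42], 0.87), ([537, -166, 6], 0.44)]
keeper_eye [([534, -171, 10], 0.56)]
keeper_tail [([538, -172, 11], 0.56)]
keeper_grip [([537, -169, 7], 0.95)]
oil_bottle [([452, 114, 130], 0.78)]
spice_jar [([685, 106, 64], 0.77), ([741, -53, 94], 0.55)]
dulce_jar [([630, 411, 98], 0.76), ([682, 238, 36], 0.5)]
ramekin [([660, -313, 26], 0.83), ([685, 246, 42], 0.55)]
funnel [([342, -263, 30], 0.83)]
tin [([743, -53, 98], 0.76), ([530, -394, 5], 0.21)]
top {'vertical_fov': 52.91357163432707, 'cx': 312.8830258923896, 'cy': 201.24673632167904, 'view': [[0.0134, 
[... 718 characters left out ...]
101], 0.62)]
{'time': 1.6, 'joint_positions': array([ 9.92446482e-01,  2.06586263e-01,  1.54147329e+00, -1.25519237e-05,
        1.39347412e+00, -1.50473168e-01]), 'qvel': array([ 3.86094069e-04,  9.97198052e-05, -1.69114643e-03,  2.13786399e-03,
       -4.69774616e-04,  1.40093608e-04]), 'joint_efforts': array([ 6.82663940e-04, -3.83044481e+01, -2.91958827e+01, -2.90247544e-04,
        9.60711041e-04, -7.69312720e-06]), 'position': array([238.603153  , 523.18291434, 231.30217156]), 'tool_rot': array([3.14153620e+00, 2.10565586e-05, 2.71371819e+00]), 'force': array([-0.26491794,  0.29032456, -1.17297476]), 'torque': array([ 0.01859957, -0.00512508,  0.02428223]), 'width': 0.9977404902576337}
```

View pics/scene0.png

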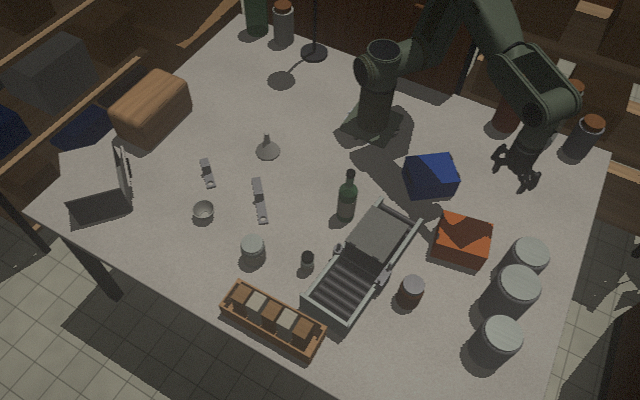

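View pics/top0.png

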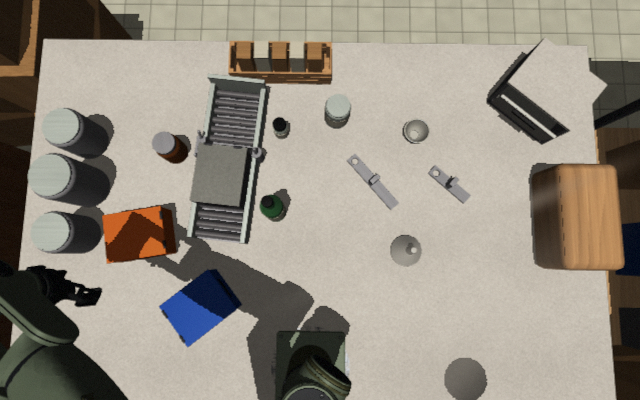

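```bash
cat > h.py <<'E'
import numpy as np,cv2
from workcell import r,capture,camera_info,find_in
def cam(n):
    c=camera_info(n); V=np.array(c['view'],float); f=200/np.tan(np.radians(c['vertical_fov'])/2); return V,f,c['cx'],c['cy']
def proj(n,p):
    V,f,cx,cy=cam(n); q=np.atleast_2d(p)@V[:3,:3].T+V[:3,3]
    return np.c_[cx+f*q[:,0]/-q[:,2], cy-f*q[:,1]/-q[:,2]]
def back(n,uv,z):
    V,f,cx,cy=cam(n); uv=np.atleast_2d(uv).astype(float)
    d=np.c_[(uv[:,0]-cx)/f,-(uv[:,1]-cy)/f,-np.ones(len(uv))]@V[:3,:3]
    c=-V[:3,:3].T@V[:3,3]; return c+d*((z-c[2])/d[:,2])[:,None]
E
python3 - <<'E'
from h import *
print({k:v for k,v in camera_info("top").items() if k!='view'})
o=r.get_obs()['position']; print(proj("top",o),proj("scene",o))
t=cv2.imread("pics/top0.png"); 
a=cv2.resize(t[65:255,170:300],None,fx=4,fy=4,interpolation=cv2.INTER_CUBIC)[:600*2]
b=cv2.resize(t[140:220,335:485],None,fx=4,fy=4,interpolation=cv2.INTER_CUBIC)
a=cv2.resize(t[65:255,170:300],None,fx=3.1,fy=3.1,interpolation=cv2.INTER_CUBIC)
b=cv2.resize(t[140:220,335:465],None,fx=3,fy=3,interpolation=cv2.INTER_CUBIC)
can=np.zeros((600,800,3),np.uint8); a=a[:600];can[:a.shape[0],:a.shape[1]]=a; can[:b.shape[0],405:405+b.shape[1]]=b
s=cv2.imread("pics/scene0.png"); c=cv2.resize(s[150:190+40,190:320],None,fx=3,fy=3,interpolation=cv2.INTER_CUBIC); can[300:300+c.shape[0],405:405+c.shape[1]]=c
cv2.imwrite("pics/crop1.png",can)
E
```

```text
{'vertical_fov': 52.91357163432707, 'cx': 312.8830258923896, 'cy': 201.24673632167904}
[[ 83.31113877 282.7745398 ]] [[504.72719757 184.41674934]]
```

View pics/crop1.png

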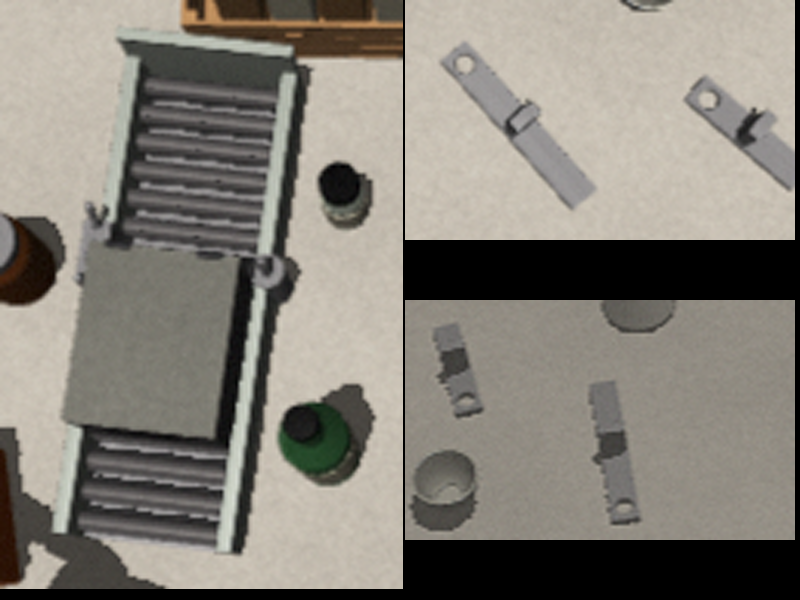

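Run:
```python
from h import *
cr=lambda u,v:(u/3.1+170-.34,v/3.1+65-.34)
P=np.r_[back("top",cr(242,550),62),back("top",cr(53,532),62),back("top",cr(118,30),100),back("top",cr(297,45),100)]
print(P.round(1)); print(np.linalg.norm(P[0]-P[1]),np.linalg.norm(P[2]-P[3]),np.linalg.norm((P[0]-P[3])[:2]),np.linalg.norm((P[1]-P[2])[:2]))
c2=lambda u,v:((u-405)/3+335-.33,v/3+140-.33)
K=np.r_[back("top",c2(465,65),8),back("top",c2(520,120),25),back("top",c2(586,197),8)]; print(K.round(1),np.linalg.norm(K[0]-K[2]))
s=cv2.imread("pics/scene0.png"); cv2.imwrite("pics/crop2.png",cv2.resize(s[190:335,290:435],None,fx=4,fy=4,interpolation=cv2.INTER_CUBIC))
c3=lambda u,v:((u-405)/3+190-.33,(v-300)/3+150-.33)
print(back("scene",[c3(623,508),c3(602,390)],8).round(1))
```

```text
[[342.1 173.7  62. ]
 [355.8 343.   62. ]
 [810.4 296.7 100. ]
 [798.1 133.4 100. ]]
169.8307218326087 163.7838883471121 457.85551423380616 456.91798279350405
[[ 586.7 -127.1    8. ]
 [ 528.8 -178.7   25. ]
 [ 456.5 -245.2    8. ]] 175.7822318912347
[[ 589.8 -122.8    8. ]
 [ 463.2 -233.8    8. ]]
```

View pics/crop2.png

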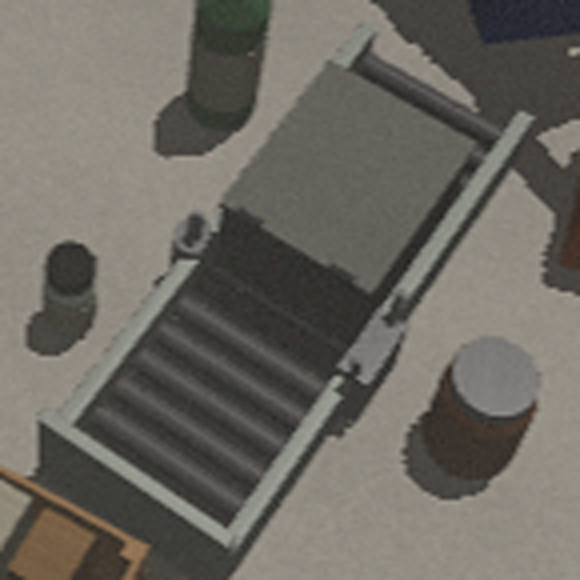

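```bash
cat >> h.py <<'E'
from scipy.optimize import least_squares
def fit(pts,x0):
    # pts: list of (cam,(u,v),(lx,ly,z))
    def f(p):
        c,s=np.cos(p[2]),np.sin(p[2]); e=[]
        for n,uv,l in pts:
            w=[p[0]+c*l[0]-s*l[1],p[1]+s*l[0]+c*l[1],l[2]]; e.append(proj(n,w)[0]-uv)
        return np.array(e).ravel()
    S=least_squares(f,x0,loss='soft_l1',x_scale=[10,10,.05]); return S.x,f(S.x).reshape(-1,2)
E
python3 - <<'E'
from h import *
a=lambda u,v:(u/3.1+170-.34,v/3.1+65-.34)
b=lambda u,v:((u-405)/3+335-.33,v/3+140-.33)
c=lambda u,v:((u-405)/3+190-.33,(v-300)/3+150-.33)
d=lambda u,v:(u/4+290-.37,v/4+190-.37)
T=[("top",a(241,548),(-230,-81,62)),("top",a(54,530),(-230,81,62)),("top",a(265,262),(28,-80,105)),("top",a(278,275),(28,-80,70)),
("top",a(122,53),(220,81,100)),("top",a(293,70),(220,-67,62)),
("scene",d(358,25),(-230,-81,62)),("scene",d(536,120),(-230,81,62)),("scene",d(190,240),(28,-80,70)),("scene",d(372,348),(28,80,70)),("scene",d(232,528),(220,67,100)),("scene",d(75,425),(220,-67,100))]
p,e=fit(T,[580,240,-.09]); print("track",p.round(4)); print(e.round(1).tolist())
for cs in("top","scene"):
  p1,e1=fit([t for t in T if t[0]==cs],p); print(cs,p1.round(4),e1.round(1).tolist())
K=[("top",b(465,65),(80,0,8)),("top",b(576,208),(-98,-16,8)),("top",b(596,187),(-98,16,8)),("top",b(440,60),(98,16,8)),("top",b(463,42),(98,-16,8)),
("scene",c(623,508),(80,0,8)),("scene",c(590,384),(-98,16,8)),("scene",c(615,382),(-98,-16,8)),("scene",c(612,523),(98,16,8)),("scene",c(638,520),(98,-16,8))]
K=[(n,uv,(l[0],-l[1] if n=='top' else -l[1],l[2])) if False else (n,uv,l) for n,uv,l in K]
for s in(1,-1):
  k,e=fit([(n,uv,(l[0],l[1]*(s if n=='top' else 1),l[2])) for n,uv,l in K],[525,-180,.7]); print("keeper",s,k.round(4),e.round(1).tolist())
E
```

```text
track [ 5.773945e+02  2.416281e+02 -9.270000e-02]
[[-2.8, 1.0], [-0.5, 0.6], [-1.5, -1.3], [-3.9, -2.3], [-3.2, -5.3], [-4.5, 0.1], [-0.5, -1.2], [-1.8, -1.3], [-0.3, -0.8], [-0.7, -0.4], [-3.5, -0.8], [-4.1, -1.3]]
top [ 5.759725e+02  2.338519e+02 -1.060000e-01] [[-1.1, 1.9], [1.2, 0.7], [1.4, -0.4], [-1.0, -1.4], [0.6, -5.0], [-0.9, 1.0]]
scene [ 5.769521e+02  2.476619e+02 -8.200000e-02] [[0.4, -0.7], [-0.6, -1.1], [1.5, 0.2], [1.4, 0.2], [-0.6, 0.4], [-1.6, 0.2]]
keeper 1 [ 525.4132 -174.8958    0.6764] [[-0.8, -0.4], [4.5, -4.5], [-10.6, 9.2], [-0.4, -0.1], [0.3, -0.6], [-0.2, -0.7], [10.1, -1.6], [-7.2, 0.2], [8.8, -1.8], [-9.4, 0.4]]
keeper -1 [ 528.8085 -179.062     0.7351] [[-0.6, -0.5], [-0.8, 0.0], [0.5, -0.1], [7.7, -6.7], [-8.0, 6.2], [-0.4, -0.7], [7.0, -1.4], [-10.3, 0.8], [8.9, -2.1], [-9.3, 0.6]]
```

```bash
cat > j.py <<'E'
from h import *
a=lambda u,v:(u/3.1+170-.34,v/3.1+65-.34)
b=lambda u,v:((u-405)/3+335-.33,v/3+140-.33)
c=lambda u,v:((u-405)/3+190-.33,(v-300)/3+150-.33)
d=lambda u,v:(u/4+290-.37,v/4+190-.37)
T=[("top",a(241,548),(-230,-81,62)),("top",a(54,530),(-230,81,62)),("top",a(265,262),(28,-80,105)),("top",a(278,275),(28,-80,70)),
("top",a(293,70),(220,-67,62)),
("scene",d(358,25),(-230,-81,62)),("scene",d(536,120),(-230,81,62)),("scene",d(190,240),(28,-80,70)),("scene",d(372,348),(28,80,70)),("scene",d(232,528),(220,67,100)),("scene",d(75,425),(220,-67,100))]
K=[("top",b(465,65),(80,0,8)),("top",b(576,208),(-98,16,8)),("top",b(596,187),(-98,-16,8)),("top",b(440,60),(98,16,8)),("top",b(463,42),(98,-16,8)),
("scene",c(623,508),(80,0,8)),("scene",c(590,384),(-98,-16,8)),("scene",c(615,382),(-98,16,8)),("scene",c(612,523),(98,-16,8)),("scene",c(638,520),(98,16,8))]
E
python3 - <<'E'
from j import *
C={n:cam(n) for n in("top","scene")}
def pj(n,P,k):
    V,f,cx,cy=C[n]; q=V[:3,:3]@P+V[:3,3]; x,y=q[0]/-q[2],q[1]/q[2]; g=1+k*(x*x+y*y); return np.array([cx+f*g*x,cy+f*g*y])
def F(p,kk=True):
    e=[]
    for o,L in ((p[:3],T),(p[3:6],K)):
        cc,s=np.cos(o[2]),np.sin(o[2])
        for n,uv,l in L: e.append(pj(n,np.array([o[0]+cc*l[0]-s*l[1],o[1]+s*l[0]+cc*l[1],l[2]]),p[6 if n=='top' else 7])-uv)
    return np.array(e).ravel()
x0=np.array([577,241,-.09,526,-177,.7,0,0.])
S=least_squares(F,x0,loss='soft_l1',x_scale=[10,10,.05,10,10,.05,.1,.1]);print(S.cost,S.x.round(4));print(F(S.x).reshape(-1,2).round(1).tolist())
g=lambda p:F(np.r_[p,0,0]);S=least_squares(g,x0[:6],loss='soft_l1',x_scale=[10,10,.05,10,10,.05]);print(S.cost,S.x.round(4));print(g(S.x).reshape(-1,2).round(1).tolist())
E
```

```text
22.933967913424183 [ 5.771796e+02  2.413894e+02 -9.260000e-02  5.283461e+02 -1.779516e+02
  7.254000e-01 -6.950000e-02  2.330000e-01]
[[-2.5, 1.0], [0.5, 0.4], [-1.2, -1.1], [-3.6, -2.1], [-4.1, 0.9], [-0.3, -1.3], [-0.5, -1.2], [-0.2, -0.7], [-0.1, 0.2], [-3.0, 0.8], [-4.2, -0.7], [-0.8, -0.5], [-1.7, 0.3], [-0.3, 0.3], [-0.5, 0.2], [-0.2, -0.7], [-0.4, -0.6], [-1.6, -0.0], [-0.9, -0.8], [-0.7, -0.3], [0.2, -0.9]]
25.20503733253381 [ 5.776918e+02  2.428849e+02 -8.650000e-02  5.283684e+02 -1.778889e+02
  7.243000e-01]
[[-2.7, 0.8], [-0.5, 0.7], [-2.0, -1.6], [-4.3, -2.6], [-5.4, -0.2], [-0.7, -1.1], [-1.8, -1.4], [-0.0, -0.4], [-0.3, -0.2], [-2.6, -0.3], [-3.4, -0.7], [-0.8, -0.5], [-1.5, 0.4], [-0.1, 0.3], [-0.5, 0.1], [-0.1, -0.8], [-0.3, -0.6], [-1.3, 0.1], [-0.7, -0.6], [-0.6, -0.3], [0.3, -0.9]]
```

```bash
cat > ov.py <<'E'
from h import *
def overlay(t,s,p,out,crate_x=None):
    L=[((-230,y,62),(220,y,62)) for y in(-81,-67,67,81)]+[((-230,-81,62),(-230,-67,62)),((-230,81,62),(-230,67,62)),((220,-67,100),(220,67,100)),((28,-80,70),(28,-80,105))]
    q=[[28+16*np.cos(h),-80+16*np.sin(h),70] for h in np.linspace(0,6.28,17)]; L+=list(zip(q[:-1],q[1:]))
    q=[(-2,67,70),(58,67,70),(58,93,70),(-2,93,70),(-2,67,70)]; L+=list(zip(q[:-1],q[1:]))
    R=np.array([[np.cos(p[2]),-np.sin(p[2]),0],[np.sin(p[2]),np.cos(p[2]),0],[0,0,1]])
    o=np.array([p[0],p[1],0]); im=[]
    for n,I,(x0,y0,w,h) in (("top",t,(170,65,130,190)),("scene",s,(330,190,130,150) if 0 else (285,185,150,160))):
        k=3.1 if n=="top" else 2.6
        A=cv2.resize(I[y0:y0+h,x0:x0+w],None,fx=k,fy=k,interpolation=cv2.INTER_CUBIC)
        for a,b in L:
            ab=(proj(n,np.array([a,b])@R.T+o)+.5-[x0,y0])*k-.5
            u=[tuple(int(v) for v in z*16) for z in ab]; cv2.line(A,u[0],u[1],(0,0,255),1,cv2.LINE_AA,4)
        im.append(A)
    H=max(a.shape[0] for a in im); cv2.imwrite(out,np.hstack([cv2.copyMakeBorder(a,0,H-a.shape[0],0,0,0) for a in im]))
E
python3 - <<'E'
from ov import *
overlay(cv2.imread("pics/top0.png"),cv2.imread("pics/scene0.png"),(577.5,242,-.0895),"pics/ov1.png")
E
```

```text
(no output)
```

View pics/ov1.png

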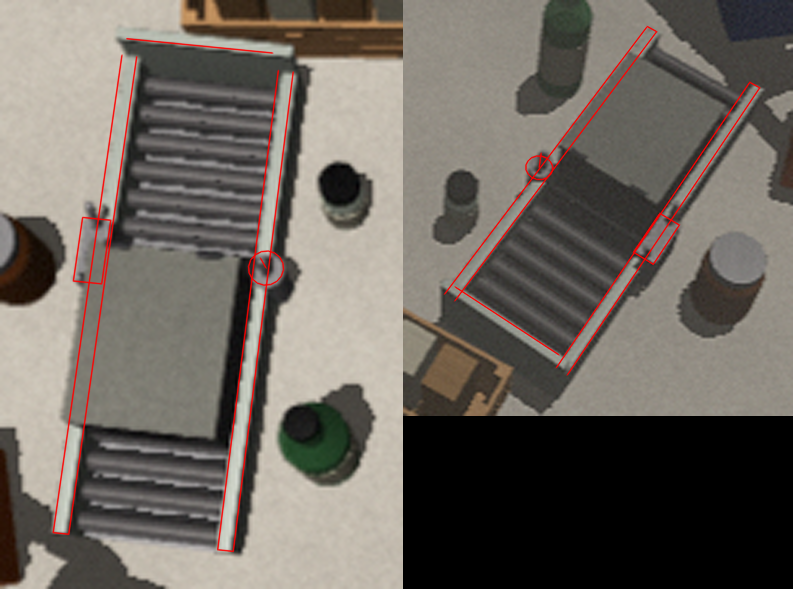

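```bash
cat >> h.py <<'E'
def rel(tgt,yaw=None,o=None):
    o=o or r.get_obs(); y=o['tool_rot'][2]; p=np.array(o['position'])
    R=np.array([[np.cos(y),np.sin(y),0],[np.sin(y),-np.cos(y),0],[0,0,-1]])
    s=R.T@(np.array(tgt,float)-p); dy=0 if yaw is None else (yaw-y+np.pi)%(2*np.pi)-np.pi
    return s.round(1), round(-dy,3)
def tw(x,y,z,p=(577.3,242,-.09)):
    c,s=np.cos(p[2]),np.sin(p[2]); return np.array([p[0]+c*x-s*y,p[1]+s*x+c*y,z])
E
python3 - <<'E'
from j import *
B=back("top",[a(64,421),a(218,438)],130); print("crate back corners",B.round(1))
B2=back("scene",[d(340,62),d(480,150)],130); print("scene",B2.round(1))
for P in list(B)+list(B2):
    p=(577.3,242,-.09);dx=P[:2]-p[:2];c_,s_=np.cos(p[2]),np.sin(p[2]);print((c_*dx[0]+s_*dx[1]).round(1),(-s_*dx[0]+c_*dx[1]).round(1))
print("blue",back("top",[(241,300),(211,270)],90).round(0), "orange",back("top",[(172,208),(176,256)],90).round(0))
print("bottle base",back("top",[(276,207)],20).round(0),back("scene",[(346,217)],0).round(0))
E
```

```text
crate back corners [[447.  317.4 130. ]
 [434.2 186.3 130. ]]
scene [[432.3 201.4 130. ]
 [452.  328.  130. ]]
-136.6 63.4
-137.5 -68.4
-140.8 -53.5
-132.5 74.4
blue [[189. 182.  90.]
 [266. 265.  90.]] orange [[431. 379.  90.]
 [302. 360.  90.]]
bottle base [[446. 102.  20.]] [[437. 114.   0.]]
```

Run:
```python
from h import *
t=tw(-185,0,200); print(t, rel(t,np.pi-.09))
```

```text
[393.04874439 258.6275316  200.        ] (array([-250.3, -176.6,   31.3]), np.float64(-0.338))
```

drive_tool(commands=[{"grip":255,"x":-0.04,"y":-0.03,"z":0,"roll":-0.1},{"grip":255,"x":-0.09,"y":-0.06,"z":0,"roll":-0.2},{"grip":255,"x":-0.14,"y":-0.1,"z":0,"roll":-0.3},{"grip":255,"x":-0.19,"y":-0.135,"z":0,"roll":-0.338},{"grip":255,"x":-0.23,"y":-0.16,"z":0.01,"roll":-0.338},{"grip":255,"x":-0.25,"y":-0.177,"z":0.03,"roll":-0.338},{"grip":255,"x":-0.25,"y":-0.177,"z":0.08,"roll":-0.338},{"grip":255,"x":-0.25,"y":-0.177,"z":0.13,"roll":-0.338}])

```text
time: 2.6
position: [393.8, 258.2, 100.9]
tool_rot: [3.14, 0.003, 3.05]
force: [0.1, 0.6, 0.3]
width: -0.003
```

drive_tool(commands=[{"grip":255,"x":-0.016},{"grip":255,"x":-0.027},{"grip":255,"x":-0.035},{"grip":255,"x":-0.043},{"grip":255,"x":-0.054},{"grip":255,"x":-0.07},{"grip":255,"x":-0.09},{"grip":255,"x":-0.11}])

```text
schema error: expected keys grip, x, y, z, roll
```

drive_tool(commands=[{"grip":255,"x":-0.02},{"grip":255,"x":-0.04},{"grip":255,"x":-0.058},{"grip":255,"x":-0.074},{"grip":255,"x":-0.086},{"grip":255,"x":-0.096},{"grip":255,"x":-0.104},{"grip":255,"x":-0.11}])

```text
schema error: expected keys grip, x, y, z, roll
```

drive_tool(commands=[{"grip":255,"x":-0.016,"y":0,"z":0,"roll":0},{"grip":255,"x":-0.027,"y":0,"z":0,"roll":0},{"grip":255,"x":-0.035,"y":0,"z":0,"roll":0},{"grip":255,"x":-0.043,"y":0,"z":0,"roll":0},{"grip":255,"x":-0.054,"y":0,"z":0,"roll":0},{"grip":255,"x":-0.07,"y":0,"z":0,"roll":0},{"grip":255,"x":-0.09,"y":0,"z":0,"roll":0},{"grip":255,"x":-0.11,"y":0,"z":0,"roll":0}])

```text
time: 3.6
position: [504.1, 247.7, 101.1]
tool_rot: [3.141, 0.002, 3.05]
force: [-4.0, -0.7, 2.6]
width: 0.004
```

drive_tool(commands=[{"grip":255,"x":-0.02,"y":0,"z":0,"roll":0},{"grip":255,"x":-0.04,"y":0,"z":0,"roll":0},{"grip":255,"x":-0.058,"y":0,"z":0,"roll":0},{"grip":255,"x":-0.074,"y":0,"z":0,"roll":0},{"grip":255,"x":-0.086,"y":0,"z":0,"roll":0},{"grip":255,"x":-0.096,"y":0,"z":0,"roll":0},{"grip":255,"x":-0.104,"y":0,"z":0,"roll":0},{"grip":255,"x":-0.11,"y":0,"z":0,"roll":0}])

```text
time: 4.6
position: [613.9, 237.6, 101.0]
tool_rot: [3.141, 0.001, 3.05]
force: [-1.9, -0.7, -0.4]
width: -0.003
```

Run:
```python
from ov import *
t=capture("top")[:,:,::-1].copy();s=capture("scene")[:,:,::-1].copy();cv2.imwrite("pics/top1.png",t);cv2.imwrite("pics/scene1.png",s)
overlay(t,s,(577.3,240.5,-.096),"pics/ov2.png"); print(r.get_obs()['position'],r.get_obs()['force'],rel(tw(49,0,100)))
```

```text
[614.85137784 237.89132096 101.54331244] [-0.41488122 -0.21424782  0.13330761] (array([-11.2,   0.7,   1.5]), 0)
```

View pics/ov2.png

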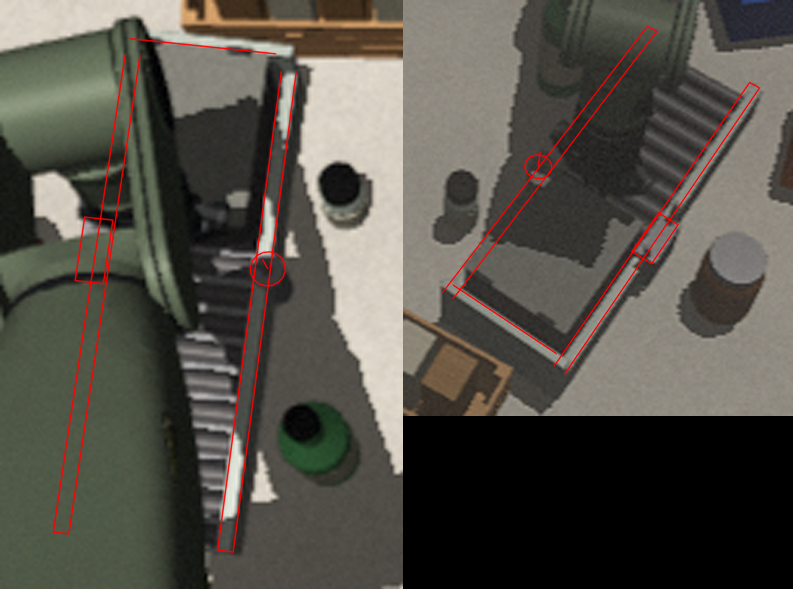

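drive_tool(commands=[{"grip":255,"x":-0.004,"y":0,"z":0,"roll":0},{"grip":255,"x":-0.008,"y":0,"z":0,"roll":0},{"grip":255,"x":-0.01,"y":0,"z":0,"roll":0},{"grip":255,"x":-0.011,"y":0,"z":0,"roll":0},{"grip":255,"x":-0.012,"y":0,"z":0,"roll":0},{"grip":255,"x":-0.012,"y":0,"z":0,"roll":0},{"grip":255,"x":-0.012,"y":0,"z":0,"roll":0},{"grip":255,"x":-0.012,"y":0,"z":0,"roll":0}])

```text
time: 5.7
position: [624.4, 237.1, 101.6]
tool_rot: [3.141, -0.001, 3.051]
force: [-8.6, -0.7, 4.2]
width: 0.003
```

drive_tool(commands=[{"grip":255,"x":-0.002,"y":0,"z":0,"roll":0},{"grip":255,"x":-0.003,"y":0,"z":0,"roll":0},{"grip":255,"x":-0.004,"y":0,"z":0,"roll":0},{"grip":255,"x":-0.004,"y":0,"z":0,"roll":0},{"grip":255,"x":-0.004,"y":0,"z":0,"roll":0},{"grip":255,"x":-0.004,"y":0,"z":0,"roll":0},{"grip":255,"x":-0.004,"y":0,"z":0,"roll":0},{"grip":255,"x":-0.004,"y":0,"z":0,"roll":0}])

```text
time: 6.7
position: [624.2, 237.0, 101.6]
tool_rot: [-3.141, -0.011, 3.051]
force: [-13.7, -1.2, 7.2]
width: 0.002
```

drive_tool(commands=[{"grip":255,"x":0.01,"y":0,"z":0,"roll":0},{"grip":255,"x":0.025,"y":0,"z":0,"roll":0},{"grip":255,"x":0.025,"y":0,"z":-0.04,"roll":0},{"grip":255,"x":0.025,"y":0,"z":-0.1,"roll":0},{"grip":255,"x":0.025,"y":0,"z":-0.16,"roll":0},{"grip":255,"x":0.025,"y":0,"z":-0.19,"roll":0},{"grip":255,"x":0.025,"y":0,"z":-0.2,"roll":0},{"grip":255,"x":0.025,"y":0,"z":-0.2,"roll":0}])

```text
time: 7.7
position: [601.5, 239.3, 301.6]
tool_rot: [-3.141, -0.01, 3.051]
force: [-0.2, 0.2, -0.7]
width: 0.0
```

Run:
```python
from h import *
o=r.get_obs(); print(o['position'],o['joint_positions'],rel((528.4,-178,300),2.295))
```

```text
[601.50132125 239.31841169 301.61211102] [ 0.24385771  0.32522673  1.24987902  0.00255255  1.5762497  -1.23677245] (array([  35.2, -422.2,    1.6]), np.float64(0.756))
```

drive_tool(commands=[{"grip":100,"x":0.004,"y":-0.04,"z":0,"roll":0.1},{"grip":0,"x":0.009,"y":-0.1,"z":0,"roll":0.24},{"grip":0,"x":0.014,"y":-0.16,"z":0,"roll":0.38},{"grip":0,"x":0.019,"y":-0.22,"z":0,"roll":0.52},{"grip":0,"x":0.024,"y":-0.28,"z":0,"roll":0.65},{"grip":0,"x":0.029,"y":-0.34,"z":0,"roll":0.756},{"grip":0,"x":0.033,"y":-0.39,"z":0,"roll":0.756},{"grip":0,"x":0.035,"y":-0.422,"z":0,"roll":0.756}])

```text
time: 8.7
position: [526.8, -179.7, 299.0]
tool_rot: [-3.132, -0.011, 2.293]
force: [0.5, -0.6, 1.5]
width: 0.996
```

Run:
```python
from h import *
o=r.get_obs(); print(o['position'],o['tool_rot'],rel((528.4,-178,17),2.295))
```

```text
[ 526.8123194  -179.68534236  299.0423595 ] [-3.13200667 -0.01134927  2.29309677] (array([2.00e-01, 2.30e+00, 2.82e+02]), np.float64(-0.002))
```

```bash
cat >> h.py <<'E'
from scipy.spatial.transform import Rotation as Ro
def rel(tgt,yaw=None,o=None):
    o=o or r.get_obs(); R=Ro.from_euler('xyz',o['tool_rot']).as_matrix()
    dy=0 if yaw is None else (yaw-o['tool_rot'][2]+np.pi)%(2*np.pi)-np.pi
    return (R.T@(np.array(tgt,float)-o['position'])).round(1), round(-dy,3), R[:,2].round(4)
E
python3 - <<'E'
from h import *
print(rel((528.4,-178,17),2.295))
E
```

```text
(array([ -3.,   5., 282.]), np.float64(-0.002), array([-0.0147,  0.0022, -0.9999]))
```

drive_tool(commands=[{"grip":0,"x":-0.001,"y":0.002,"z":0.05,"roll":0},{"grip":0,"x":-0.002,"y":0.003,"z":0.1,"roll":0},{"grip":0,"x":-0.002,"y":0.004,"z":0.15,"roll":0},{"grip":0,"x":-0.003,"y":0.005,"z":0.19,"roll":0},{"grip":0,"x":-0.003,"y":0.005,"z":0.22,"roll":0},{"grip":0,"x":-0.003,"y":0.005,"z":0.23,"roll":0},{"grip":0,"x":-0.003,"y":0.005,"z":0.23,"roll":0},{"grip":0,"x":-0.003,"y":0.005,"z":0.23,"roll":0}])

```text
time: 9.7
position: [530.1, -178.6, 70.2]
tool_rot: [-3.133, -0.009, 2.293]
force: [0.8, -0.5, -0.3]
width: 0.999
```

Run:
```python
from h import *
print(r.get_obs()['position'],rel((528.4,-178,17),2.295))
t=capture("top")[:,:,::-1].copy();s=capture("scene")[:,:,::-1].copy()
A=cv2.resize(t[120:240,320:460],None,fx=2.8,fy=2.8,interpolation=cv2.INTER_CUBIC);B=cv2.resize(s[130:250,200:340],None,fx=2.8,fy=2.8,interpolation=cv2.INTER_CUBIC)
cv2.imwrite("pics/g.png",np.hstack([A,B])); cv2.imwrite("pics/top2.png",t);cv2.imwrite("pics/scene2.png",s)
```

```text
[ 530.14500299 -178.61891775   70.1713313 ] (array([ 1.1, -0.4, 53.2]), np.float64(-0.002), array([-0.0125,  0.001 , -0.9999]))
```

View pics/g.png

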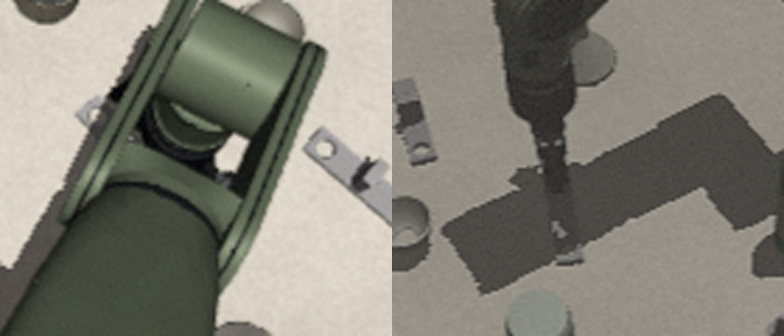

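drive_tool(commands=[{"grip":0,"x":0.001,"y":0,"z":0.025,"roll":0},{"grip":0,"x":0.001,"y":0,"z":0.045,"roll":0},{"grip":0,"x":0.001,"y":0,"z":0.053,"roll":0},{"grip":0,"x":0.001,"y":0,"z":0.053,"roll":0},{"grip":128,"x":0.001,"y":0,"z":0.053,"roll":0},{"grip":255,"x":0.001,"y":0,"z":0.053,"roll":0},{"grip":255,"x":0.001,"y":0,"z":0.053,"roll":0},{"grip":255,"x":0.001,"y":0,"z":0.053,"roll":0}], force=60)

```text
time: 10.8
position: [529.3, -178.1, 18.1]
tool_rot: [-3.133, -0.008, 2.293]
force: [-5.0, 2.6, 7.8]
width: 0.153
```

drive_tool(commands=[{"grip":255,"x":0.001,"y":0,"z":0,"roll":0},{"grip":255,"x":0,"y":0,"z":0,"roll":0},{"grip":255,"x":0,"y":0,"z":-0.02,"roll":0},{"grip":255,"x":0,"y":0,"z":-0.07,"roll":0},{"grip":255,"x":0,"y":0,"z":-0.13,"roll":0},{"grip":255,"x":0,"y":0,"z":-0.19,"roll":0},{"grip":255,"x":0,"y":0,"z":-0.25,"roll":0},{"grip":255,"x":0,"y":0,"z":-0.3,"roll":0}])

```text
time: 11.8
position: [532.5, -178.1, 320.0]
tool_rot: [-3.133, -0.007, 2.293]
force: [-0.1, -0.0, -2.4]
width: 0.151
```

Run:
```python
from h import *
o=r.get_obs();print(o['position'],o['tool_rot'],o['force'],o['width'],rel(tw(28,0,300),-.09))
```

```text
[ 532.51609784 -178.07492636  319.98911406] [-3.13342628 -0.00728576  2.29330356] [-0.05479737 -0.00380193 -2.43616762] 0.1505004890873451 (array([265. , 330.8,  19.2]), np.float64(2.383), array([-1.090e-02,  1.000e-04, -9.999e-01]))
```

drive_tool(commands=[{"grip":255,"x":0.01,"y":0.012,"z":0,"roll":0.1},{"grip":255,"x":0.027,"y":0.034,"z":0,"roll":0.26},{"grip":255,"x":0.048,"y":0.06,"z":0,"roll":0.43},{"grip":255,"x":0.07,"y":0.088,"z":0,"roll":0.6},{"grip":255,"x":0.094,"y":0.118,"z":0,"roll":0.77},{"grip":255,"x":0.118,"y":0.148,"z":0,"roll":0.94},{"grip":255,"x":0.14,"y":0.175,"z":0,"roll":1.11},{"grip":255,"x":0.16,"y":0.2,"z":0,"roll":1.28}])

```text
time: 12.8
position: [576.2, 75.5, 318.3]
tool_rot: [-3.13, 0.007, 1.008]
force: [0.3, 0.0, -1.4]
width: 0.152
```

Run:
```python
from h import *
o=r.get_obs();print(o['position'],o['tool_rot'],rel(tw(28,0,300),-.09))
```

```text
[576.17202202  75.4648963  318.25824923] [-3.13038788  0.00722728  1.00822065] (array([154.3, -62.7,  17.8]), np.float64(1.098), array([-1.330e-02, -1.000e-04, -9.999e-01]))
```

drive_tool(commands=[{"grip":255,"x":0.022,"y":-0.009,"z":0,"roll":0.16},{"grip":255,"x":0.048,"y":-0.019,"z":0,"roll":0.33},{"grip":255,"x":0.074,"y":-0.03,"z":0,"roll":0.5},{"grip":255,"x":0.1,"y":-0.041,"z":0,"roll":0.67},{"grip":255,"x":0.126,"y":-0.051,"z":0,"roll":0.84},{"grip":255,"x":0.146,"y":-0.059,"z":0.01,"roll":0.98},{"grip":255,"x":0.154,"y":-0.063,"z":0.02,"roll":1.08},{"grip":255,"x":0.154,"y":-0.063,"z":0.04,"roll":1.1}])

```text
time: 13.8
position: [604.4, 240.3, 277.1]
tool_rot: [3.14, 0.013, -0.091]
force: [0.4, 0.3, -1.8]
width: 0.153
```

Run:
```python
from h import *
o=r.get_obs();print(o['position'],o['tool_rot'],rel(tw(28,0,145),-.093))
```

```text
[604.37018005 240.33918384 277.10688871] [ 3.14023653  0.01344583 -0.09145248] (array([  2.7,   0.6, 132.1]), np.float64(0.002), array([-1.350e-02, -1.000e-04, -9.999e-01]))
```

drive_tool(commands=[{"grip":255,"x":0.001,"y":0,"z":0.03,"roll":0},{"grip":255,"x":0.002,"y":0,"z":0.07,"roll":0},{"grip":255,"x":0.003,"y":0,"z":0.1,"roll":0},{"grip":255,"x":0.003,"y":0,"z":0.12,"roll":0},{"grip":255,"x":0.003,"y":0,"z":0.132,"roll":0},{"grip":255,"x":0.003,"y":0,"z":0.132,"roll":0},{"grip":255,"x":0.003,"y":0,"z":0.132,"roll":0},{"grip":255,"x":0.003,"y":0,"z":0.132,"roll":0}])

```text
time: 14.8
position: [606.6, 240.3, 146.8]
tool_rot: [3.141, 0.011, -0.091]
force: [-0.2, -0.5, -1.7]
width: 0.152
```

Run:
```python
from h import *
o=r.get_obs();print(o['position'],o['tool_rot'],rel(tw(28,0,145),-.093))
t=capture("top")[:,:,::-1].copy();s=capture("scene")[:,:,::-1].copy();cv2.imwrite("pics/top3.png",t);cv2.imwrite("pics/scene3.png",s)
A=cv2.resize(t[105:195,180:290],None,fx=3.6,fy=3.6,interpolation=cv2.INTER_CUBIC);B=cv2.resize(s[220:310,305:415],None,fx=3.6,fy=3.6,interpolation=cv2.INTER_CUBIC)
cv2.imwrite("pics/f.png",np.hstack([A,B]))
```

```text
[606.60461993 240.26430353 146.75422654] [ 3.14116439  0.01064793 -0.09144854] (array([-1.3,  0.9,  1.8]), np.float64(0.002), array([-1.060e-02,  5.000e-04, -9.999e-01]))
```

View pics/f.png

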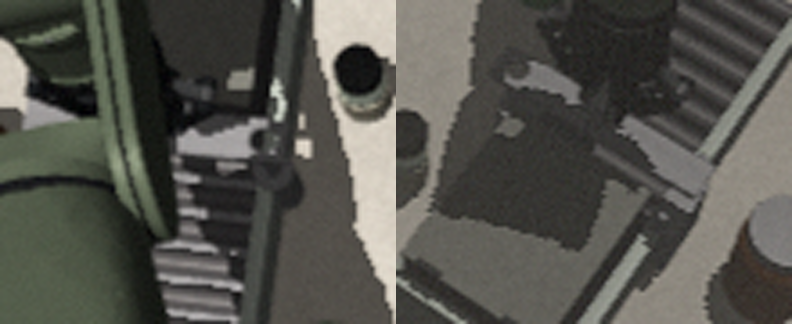

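Run:
```python
from h import *
o=r.get_obs();P=np.array(o['position']);y=o['tool_rot'][2]; ang=y-np.pi/2
eye=P+np.r_[80*np.cos(ang),80*np.sin(ang),-18.1+8]; print("eye pred",eye)
tp=(577.3,241.5,-.092);post=[tw(28,-80,z,tp) for z in(70,105)];print(post)
rows=[]
for n in("top","scene"):
    ctr=proj(n,post[1])[0].round().astype(int); x0,y0=ctr-[21,15]; row=[]
    for i,pts in((0,post),(3,[eye])):
        I=cv2.imread(f"pics/{n}{i}.png")[y0:y0+31,x0:x0+43]
        I=cv2.resize(I,None,fx=9,fy=9,interpolation=cv2.INTER_CUBIC); I=cv2.convertScaleAbs(I,alpha=1.6 if n=="scene" or i else 1.1)
        for p in pts:
            u=(proj(n,p)[0]-[x0,y0]+.5)*9-.5; cv2.drawMarker(I,tuple(int(v) for v in u),(0,0,255),cv2.MARKER_CROSS,14,1); print(n,i,u.round(),proj(n,p)[0].round(1))
        row.append(I)
    rows.append(np.hstack(row)); print(n,x0,y0)
cv2.imwrite("pics/eye.png",np.vstack(rows))
```

```text
eye pred [598.9164941  160.51721013 136.12020417]
[array([597.83196567, 159.26595361,  70.        ]), array([597.83196567, 159.26595361, 105.        ])]
top 0 [207. 167.] [255.5 151.1]
top 0 [190. 138.] [253.7 147.9]
top 3 [171. 107.] [251.5 144.4]
top 233 133
scene 0 [182. 192.] [336.8 248.8]
scene 0 [189. 141.] [337.5 243.2]
scene 3 [196.  98.] [338.4 238.4]
scene 317 228
```

View pics/eye.png

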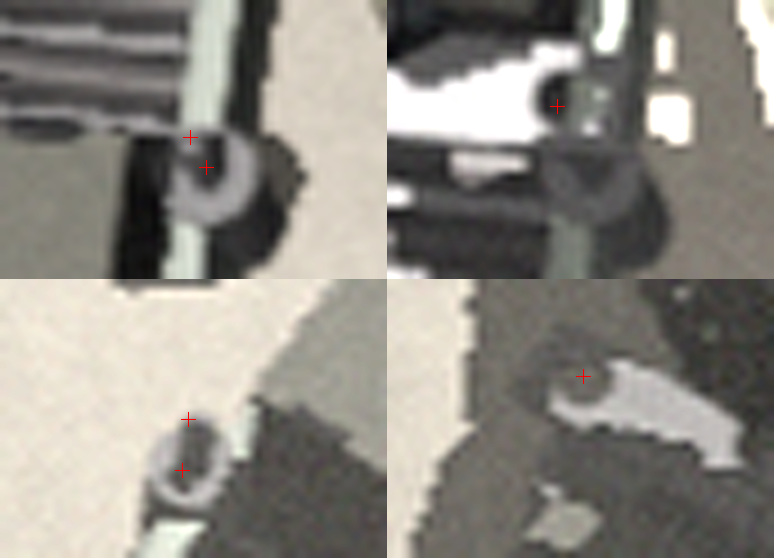

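drive_tool(commands=[{"grip":255,"x":-0.002,"y":0,"z":0,"roll":0},{"grip":255,"x":-0.0035,"y":0,"z":0,"roll":0},{"grip":255,"x":-0.0035,"y":0,"z":0.01,"roll":0},{"grip":255,"x":-0.0035,"y":0,"z":0.018,"roll":0},{"grip":255,"x":-0.0035,"y":0,"z":0.022,"roll":0},{"grip":255,"x":-0.0035,"y":0,"z":0.026,"roll":0},{"grip":255,"x":-0.0035,"y":0,"z":0.028,"roll":0},{"grip":255,"x":-0.0035,"y":0,"z":0.028,"roll":0}])

```text
time: 15.9
position: [602.4, 240.5, 118.2]
tool_rot: [3.141, 0.012, -0.091]
force: [-0.3, -0.9, -2.1]
width: 0.155
```

Run:
```python
from h import *
o=r.get_obs();print(o['position'],o['tool_rot'],o['force'],o['torque'])
P=np.array(o['position']);y=o['tool_rot'][2]; ang=y-np.pi/2
eye=P+np.r_[80*np.cos(ang),80*np.sin(ang),-18.1+8]; print("eye pred",eye)
tp=(577.3,241.5,-.092);row=[]
for n in("top","scene"):
    ctr=proj(n,tw(28,-80,105,tp))[0].round().astype(int); x0,y0=ctr-[21,22]
    I=capture(n)[:,:,::-1]; cv2.imwrite(f"pics/{n}4.png",I); I=I[y0:y0+44,x0:x0+43]
    I=cv2.resize(I,None,fx=9,fy=9,interpolation=cv2.INTER_CUBIC); I=cv2.convertScaleAbs(I,alpha=2.2)
    row.append(I); print(n,((proj(n,eye)[0]-[x0,y0]+.5)*9-.5).round(),x0,y0)
cv2.imwrite("pics/eye2.png",np.hstack(row))
```

```text
[602.42668892 240.51651229 118.1914498 ] [ 3.14083219  0.01164623 -0.09142264] [-0.27024885 -0.92323921 -2.08044905] [-0.01350492  0.03441579 -0.01520957]
eye pred [595.1230617  160.85060346 108.0914498 ]
top [183. 207.] 233 126
scene [197. 195.] 317 221
```

View pics/eye2.png

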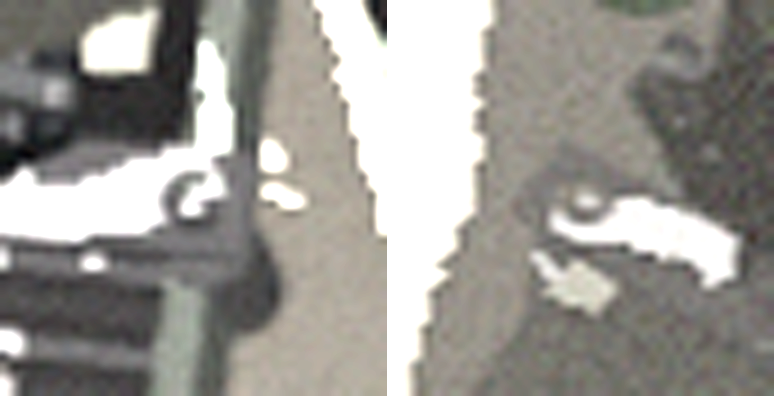

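drive_tool(commands=[{"grip":255,"x":0,"y":0,"z":0.004,"roll":0},{"grip":255,"x":0,"y":0,"z":0.008,"roll":0},{"grip":255,"x":0,"y":0,"z":0.012,"roll":0},{"grip":255,"x":0,"y":0,"z":0.016,"roll":0},{"grip":255,"x":0,"y":0,"z":0.02,"roll":0},{"grip":255,"x":0,"y":0,"z":0.023,"roll":0},{"grip":255,"x":0,"y":0,"z":0.025,"roll":0},{"grip":255,"x":0,"y":0,"z":0.025,"roll":0}])

```text
time: 17.0
position: [602.2, 240.6, 93.4]
tool_rot: [3.141, 0.011, -0.091]
force: [0.2, 0.1, -1.6]
width: 0.151
```

drive_tool(commands=[{"grip":255,"x":0,"y":0,"z":0.002,"roll":0},{"grip":255,"x":0,"y":0,"z":0.003,"roll":0},{"grip":255,"x":0,"y":0,"z":0.004,"roll":0},{"grip":255,"x":0,"y":0,"z":0.005,"roll":0},{"grip":255,"x":0,"y":0,"z":0.005,"roll":0},{"grip":255,"x":0,"y":0,"z":0.005,"roll":0},{"grip":255,"x":0,"y":0,"z":0.005,"roll":0},{"grip":255,"x":0,"y":0,"z":0.005,"roll":0}])

```text
time: 18.0
position: [602.3, 240.5, 88.6]
tool_rot: [3.141, 0.011, -0.091]
force: [-0.2, -0.6, 0.9]
width: 0.154
```

drive_tool(commands=[{"grip":180,"x":0,"y":0,"z":0,"roll":0},{"grip":100,"x":0,"y":0,"z":0,"roll":0},{"grip":60,"x":0,"y":0,"z":0,"roll":0},{"grip":60,"x":0,"y":0,"z":0,"roll":0},{"grip":60,"x":0,"y":0,"z":-0.01,"roll":0},{"grip":60,"x":0,"y":0,"z":-0.03,"roll":0},{"grip":60,"x":0,"y":0,"z":-0.07,"roll":0},{"grip":60,"x":0,"y":0,"z":-0.12,"roll":0}])

```text
time: 19.0
position: [603.2, 240.4, 210.3]
tool_rot: [3.141, 0.012, -0.091]
force: [0.0, 0.1, -0.5]
width: 0.768
```

drive_tool(commands=[{"grip":60,"x":0,"y":0,"z":-0.05,"roll":0},{"grip":60,"x":0,"y":0,"z":-0.1,"roll":0},{"grip":60,"x":-0.04,"y":-0.02,"z":-0.1,"roll":0},{"grip":60,"x":-0.09,"y":-0.06,"z":-0.1,"roll":0},{"grip":60,"x":-0.14,"y":-0.11,"z":-0.1,"roll":0},{"grip":60,"x":-0.19,"y":-0.15,"z":-0.1,"roll":0},{"grip":60,"x":-0.24,"y":-0.19,"z":-0.1,"roll":0},{"grip":60,"x":-0.29,"y":-0.23,"z":-0.1,"roll":0}])

```text
time: 20.0
position: [345.5, 487.4, 315.8]
tool_rot: [-3.14, 0.01, -0.092]
force: [-0.2, 1.2, -0.3]
width: 0.766
```

Run:
```python
from ov import *
print(r.get_obs()['position'],r.get_obs()['force'])
t=capture("top")[:,:,::-1].copy();s=capture("scene")[:,:,::-1].copy();cv2.imwrite("pics/top5.png",t);cv2.imwrite("pics/scene5.png",s)
A=cv2.resize(t[65:215,165:305],None,fx=2.85,fy=2.85,interpolation=cv2.INTER_CUBIC);B=cv2.resize(s[200:350,290:430],None,fx=2.85,fy=2.85,interpolation=cv2.INTER_CUBIC)
cv2.imwrite("pics/end.png",np.hstack([A,cv2.convertScaleAbs(B,alpha=1.4)]))
```

```text
[345.51143783 487.39767218 315.81840116] [-0.24507382  1.22640015 -0.34209396]
```

View pics/end.png

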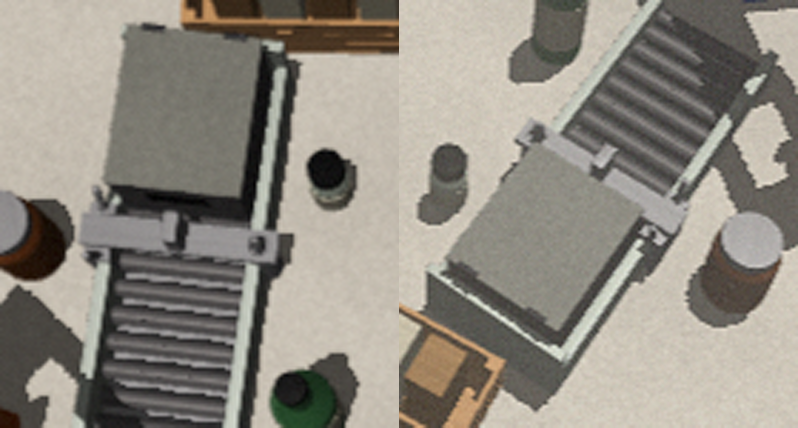

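Run:
```python
from h import *
g=lambda u,v,x0,y0:(u/2.85+x0-.32,v/2.85+y0-.32)
p=(576,241.5,-.092);R=np.array([[np.cos(p[2]),-np.sin(p[2])],[np.sin(p[2]),np.cos(p[2])]])
f=lambda n,uv,z:((back(n,uv,z)[0][:2]-p[:2])@R).round(1)
print("crate back top",f("top",g(105,186,165,65),130),f("top",g(241,196,165,65),130))
print("crate front top",f("top",g(124,27,165,65),130),f("top",g(263,40,165,65),130))
print("scene front z130",f("scene",g(450-399,262,290,200),130),f("scene",g(559-399,328,290,200),130))
print("scene back z130",f("scene",g(545-399,140,290,200),130),f("scene",g(643-399,208,290,200),130))
print("eye",f("top",g(256,243,165,65),78),"post should be 28,-80; lug",f("top",g(172,222,165,65),120))
```

```text
crate back top [57.4 61.5] [ 61.2 -67.5]
crate front top [215.9  65.6] [216.9 -69.1]
scene front z130 [219.8 -57. ] [215.3  66. ]
scene back z130 [ 52.3 -54.9] [60.7 67.2]
eye [ 30.4 -78. ] post should be 28,-80; lug [31.9 -3.6]
```

```bash
python3 -c "
from workcell import r
print(r.get_obs()['qvel'].round(3),r.get_obs()['time']); print(r.finish_job())"
```

```text
[-0.086  0.002  0.005 -0.083 -0.006 -0.049] 20.1
the job is handed in; nothing more can be done
None
```

I rolled the grey crate home with shut fingers. I then hung the long keeper bar with its eye over the post and its tail on the fork ledge, and handed the job in at about 20 s. The interface gave no verdict.

**Crate:** the final push met a firm 14 N with no further motion. The last pictures put its back face at about track x 58–61 (home is 60). One weaker corner reading in the scene picture gave 52.

**Keeper:** the fingers came down around the post with no side force. The final pictures show the post through the eye, at about track (30, -78) against (28, -80), and the tail between the fork's rods. I judged its level by eye only; the height comes from the point where the force showed contact.

**Bystanders:** the arm recorded no unexpected contact. The ones in the last crop, which left out the spare bar, tin, ramekin and funnel, showed no visible shift.

**Disagreements:**
- The two cameras differed on the track pose by up to 14 mm in y and 0.024 rad. I corrected the keeper by comparing eye and post directly in the images and by where the crate stopped.
- The arm was still settling at under 0.1 rad/s when I handed in. It was well clear of everything.

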